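Set out the press punches in order of size

ROBOT

A 7-joint arm with a two-finger parallel gripper is mounted at the origin on a cart in front of the work surface, level with it; the furniture and walls round the work are solid. World frame = base frame: x ahead of the robot, y to its left, z up, the work surface at z = 0. Lengths are in m, angles in rad, forces in N, time in s.
With the tool pointing down it reaches from about 0.425 to 0.925 m from the base axis. Payload 6.8 kg.
Tool frame: the origin (TCP) lies at the very end of the fingers, on their centre line; the grasp point (between the pads) lies 19 mm behind it; z points along the fingers, y is the line along which they close (so a half turn about z gives the same grasp; the last joint's range is limited). The gripper opens to 85 mm and grips with 20 to 120 N. Pads are 22 mm wide; open, the fingers measure 114 mm over their backs; the gripper's body (76 mm by 85 mm) begins 54 mm behind the grasp point. The pads swing forward as they close: fully open they stand 13 mm farther back than shut.
Start: joints at [1.154, 0.477, 0.022, 1.555, -0.011, 1.109, -0.083], TCP at [0.205, -0.643, 0.206] pointing down, gripper open.
Joint ranges: [-2.96, 2.96], [-0.34, 2.1], [-1.41, 1.46], [0.24, 2.44], [-1.37, 4.51], [0.17, 1.92], [-2.96, 2.96]. Speed limits (rad/s): [2.39, 2.39, 3.14, 3.14, 3.14, 3.14, 3.14].

INTERFACE

Orientations are given as a unit quaternion [w, x, y, z].
In Python, from station import bot gives the robot as it stands. The module is installed in compiled form; this text tells all that it offers.
- The arm moves only by the shell command python3 -m jog 'ROWS' [OPENING] [FORCE]. ROWS is JSON, a list of rows, each a list of 4 numbers: the shift along the tool's x, y, z in cm, then the turn about the tool's z in rad. In form: [[x, y, z, spin], ...]. A call has 1 to 20 rows; each row is the pose to reach, as a shift and turn from the pose commanded when the call began, along the tool's axes at that moment; what a row does not reach only later rows make up. A row lasts 1/12 s, in which the tool goes at most 41.7 mm and 7.16 degrees, less where a joint would pass 70% of its speed; a pose out of reach is approached as far as the arm can. A call with a gripper value outside its range is refused whole. OPENING is the closure, from -1 (fully open) to 1 (shut), set as the call begins (- or left out, the last holds). The fingers move at their own pace and stop on an object; FORCE is the grip in N (left out, the last holds). Time passes only in rows, so rows that repeat a pose let the fingers close. It gives the time, the measured TCP pose, the force, the opening and the grip force at its end, in the units of the state.
- bot.get_obs(): the state, without advancing time (a new reading comes with each control period).
- bot.read_camera(name): name is "scene" or "top" or "wrist"; returns a dict with "pixels" (384x512x3 uint8, red, green, blue), "depth" (384x512 float32, m along the optical axis (not along the pixel's ray), 0 where there is no reading), "fovy" (degrees; the focal length in pixels is half the picture's height over the tangent of half this angle, whatever the lens; pixels are square), "cx", "cy" (the principal point, pixels), "pose" (4x4, takes a point from camera to world coordinates). Camera axes: x right, y down, z forward; pixel columns grow to the right and rows downward; lengths in m; the calibration is good to about 2 mm. A picture is of the moment at which its call begins.
- bot.hand_in(): hands the job in; it is judged then, once.
The state is a dict: "t": time; "q": joint angles; "joint_vel": joint speeds; "joint_torque": joint torques, N m; "eef_pos": TCP position; "tool_rot": TCP orientation; "contact_force": force on the tool from outside, world axes, zero at the start; "torque": the same for the moment, N m; "gripper_width": opening from 0.0 (shut) to 1.0 (fully open); "grasp_force": force on a finger pad.
Only numpy, scipy, OpenCV 4.12 (cv2) and the standard library are available. Lean on these libraries where they do the work, as an engineer would, in place of code of your own. Each camera call takes 0.05 s, during which the arm holds its last target. There are 200 camera calls.

TASK

Set the four press punches out on the blue rail for the next job: one upright in the middle of each round mark, in order of foot diameter, the smallest next to the red end stop and the largest next to the yellow one. Do not tip any punch over, and leave the rubber roller and the bearing where they are.

Things in the scene. Friction and masses are not known exactly. Their poses are not given: they have to be found in the camera images.
- punch_22: press punch with the smallest foot: steel, standing upright, a round dark foot 22 mm in diameter and 14 mm high, above it a bright round neck 18 mm in diameter up to 56 mm (grip it there; the neck is the same on all four). Loose, under 0.35 kg. Origin at the centre of its underside, z up along its axis
- punch_30: press punch with the second smallest foot: steel, standing upright, a round dark foot 30 mm in diameter and 14 mm high, above it a bright round neck 18 mm in diameter up to 56 mm (grip it there; the neck is the same on all four). Loose, under 0.35 kg. Origin at the centre of its underside, z up along its axis
- punch_38: press punch with the second largest foot: steel, standing upright, a round dark foot 38 mm in diameter and 14 mm high, above it a bright round neck 18 mm in diameter up to 56 mm (grip it there; the neck is the same on all four). Loose, under 0.35 kg. Origin at the centre of its underside, z up along its axis
- punch_46: press punch with the largest foot: steel, standing upright, a round dark foot 46 mm in diameter and 14 mm high, above it a bright round neck 18 mm in diameter up to 56 mm (grip it there; the neck is the same on all four). Loose, under 0.35 kg. Origin at the centre of its underside, z up along its axis
- rail: fixed blue rail, 252 x 60 mm, its flat top 12 mm above its origin. Origin at the centre of its underside; x along its length, y across, z up. On its top four round marks (grey, white-edged, 50 mm, flat) lie on the centre line at x = -81, -27, +27 and +81 mm.
- red_stop: red end stop fixed across one end of the rail, 14 x 46 x 16 mm; origin at the centre of its underside, on the rail's top at rail x = -118 or +118 mm (which end differs from start to start)
- yellow_stop: yellow end stop, same shape, across the rail's other end. Around: low press parts (rods at y = -0.2 and +0.2 m, cylinder at y = -0.02 m, hose arch up to y = 0.12 m) stand up to 85 mm high; beyond x = 0.61 m the press beam and hoses hang from 0.33 m up, so pull wrist and forearm back towards the robot when crossing from side to side
- rubber_roller: bystander: loose dark grey rubber roller, 39 mm in diameter, 42 mm high, standing on end; origin at the centre of its underside
- ball_bearing: bystander: loose light grey bearing lying flat, 32 mm in diameter, 10 mm high; origin at the centre of its underside
Not all that is in view belongs to the job. What is shaped like the punch_22 but green or purple is not meant. Leave any green look-alike of the punch_30 alone.

How it is judged:
At the end, for the whole second after the job is handed in: All four punches stand upright (within 0.1 rad) on the rail's top, released and at rest, each within 10 mm along and across of the middle of its mark, with feet of 22, 30, 38 and 46 mm in this order from the red stop to the yellow stop (horizontal distance between punch_22 and red_stop between 0.027 and 0.047 m and y of punch_22 in the frame of rail between -0.01 and 0.01 m and z of punch_22 in the frame of rail between 0.008 and 0.016 m and angle between each of punch_22, punch_30, punch_38, punch_46's own z axis and vertical below 0.1 rad and linear speed of each of punch_22, punch_30, punch_38, punch_46 below 0.02 m/s and angular speed of each of punch_22, punch_30, punch_38, punch_46 below 0.2 rad/s and contact force between each of punch_22, punch_30, punch_38, punch_46 and the fingers below 0.1 N and horizontal distance between punch_30 and red_stop between 0.081 and 0.101 m and y of punch_30 in the frame of rail between -0.01 and 0.01 m and z of punch_30 in the frame of rail between 0.008 and 0.016 m and horizontal distance between punch_38 and red_stop between 0.135 and 0.155 m and y of punch_38 in the frame of rail between -0.01 and 0.01 m and z of punch_38 in the frame of rail between 0.008 and 0.016 m and horizontal distance between punch_46 and red_stop between 0.189 and 0.209 m and y of punch_46 in the frame of rail between -0.01 and 0.01 m and z of punch_46 in the frame of rail between 0.008 and 0.016 m); the robot touches nothing.
It fails at once if a punch is tipped over (angle between any of punch_22, punch_30, punch_38, punch_46's own z axis and vertical above 0.6 rad).
It fails at once if the roller or the bearing is moved by more than 20 mm (distance of any of rubber_roller, ball_bearing from where it was at the start of the episode above 0.02 m).
It also fails if it takes over 125 s, if anything falls off the work surface, if the arm or the gripper's body presses on something with over 40 N, if the wrist force passes 120 N, or if a joint passes its speed limit or range.

## Working session

There is one attempt and no reset: what is moved stays moved. The work goes in short steps, Python scripts to look and compute and a shell command to move; the robot and the scene stay as the last step left them, time stands still between calls to the robot, and variables do not carry over. Pictures are saved under pics/ and viewed, at most 14 in all, crops included, and the job is handed in when it is done.

```bash
mkdir -p pics
cat > h.py <<'E'
import numpy as np, cv2
from station import bot
def cam(n):
    c=bot.read_camera(n); c['f']=192/np.tan(np.radians(c['fovy'])/2); return c
def ray(c,u,v,z):
    d=c['pose'][:3,:3]@np.array([(u-c['cx'])/c['f'],(v-c['cy'])/c['f'],1]); o=c['pose'][:3,3]
    return o+d*(z-o[2])/d[2]
def cloud(c):
    v,u=np.mgrid[:384,:512]; d=c['depth']
    p=np.stack([(u-c['cx'])/c['f']*d,(v-c['cy'])/c['f']*d,d],-1)
    return p@c['pose'][:3,:3].T+c['pose'][:3,3]
def save(c,n,crop=None,s=1.5):
    im=c['pixels'][...,::-1]
    if crop: im=im[crop[1]:crop[3],crop[0]:crop[2]]
    cv2.imwrite('pics/'+n,cv2.resize(im,None,fx=s,fy=s,interpolation=cv2.INTER_CUBIC))
E
python3 - <<'E'
from h import *
np.set_printoptions(precision=4,suppress=True)
for n in ['top','scene']:
    c=cam(n); save(c,n+'0.png'); print(n,c['fovy'],c['cx'],c['cy'],c['pose'])
    np.savez(n+'0.npz',**{k:c[k] for k in ['pixels','depth','f','cx','cy','pose']})
o=bot.get_obs(); print(o)
E
```

```text
top 48.75676318830532 263.82227483921423 191.90041709836547 [[ 0.0194 -0.9885  0.1499  0.2137]
 [-0.9997 -0.0214 -0.0119  0.0582]
 [ 0.015  -0.1497 -0.9886  1.6366]
 [ 0.      0.      0.      1.    ]]
scene 53.7900237082768 254.96661596382515 193.62804232811422 [[-0.554  -0.523   0.6478 -0.2455]
 [-0.8324  0.3361 -0.4406  0.5262]
 [ 0.0127 -0.7833 -0.6215  0.7374]
 [ 0.      0.      0.      1.    ]]
{'t': 0.1, 'q': array([ 1.1539,  0.4777,  0.0223,  1.5563, -0.0115,  1.1093, -0.0831]), 'joint_vel': array([-0.0001, -0.0028,  0.001 , -0.0024,  0.0002, -0.0006, -0.0011]), 'joint_torque': array([  0.0032, -59.7759,   1.6132, -28.1955,   0.0128,   0.005 ,
         0.0001]), 'eef_pos': array([ 0.205 , -0.6425,  0.2052]), 'tool_rot': array([-0.0008,  0.9881,  0.1538, -0.0002]), 'contact_force': array([ 0.5734,  0.0884, -0.8522]), 'torque': array([0.0523, 0.0142, 0.0003]), 'grasp_force': 0.0, 'gripper_width': 1.0039357148970627}
```

View pics/top0.png

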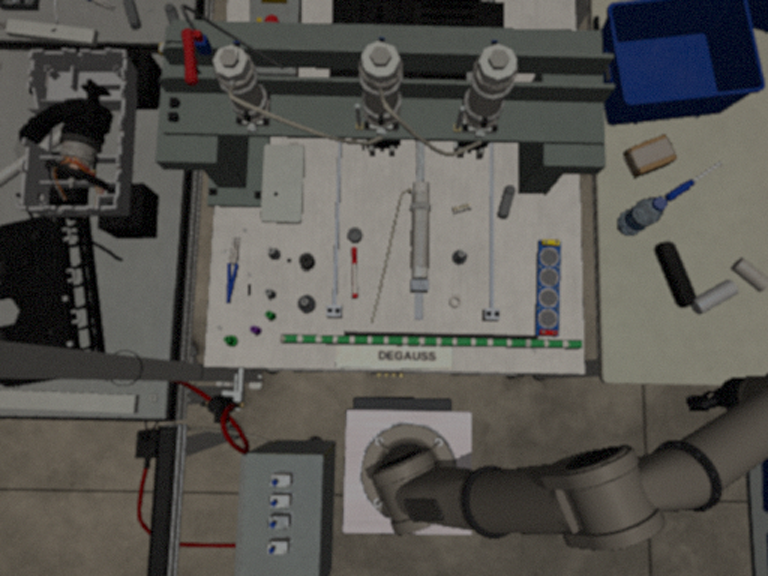

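View pics/scene0.png

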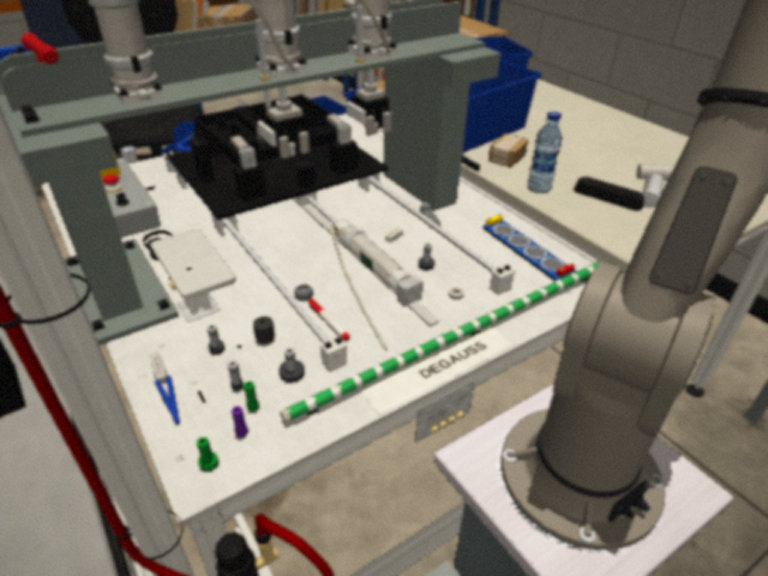

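The top view shows the rail at (548,288), with the yellow stop at its far end (548,242) and the red at its near end (547,333). Candidates, in 1.5x top pixels:
- **Steel punches:** (274,253), (270,294), (306,304), (460,257)
- **Roller:** (306,261)
- **Grey disc:** (354,235)
- **Bearing:** (455,301)
- **Green look-alikes:** (270,316), (232,340)
- **Purple look-alike:** (255,330)

Next is one close crop plus measurements.

Run:
```python
from h import *
np.set_printoptions(precision=4,suppress=True)
s=dict(np.load('scene0.npz')); save(s,'c1.png',(90,180,350,320),3)
c=dict(np.load('top0.npz')); P=cloud(c)
hsv=cv2.cvtColor(c['pixels'],cv2.COLOR_RGB2HSV)
# height components on table
X,Y,Z=P[...,0],P[...,1],P[...,2]
reg=(X>.3)&(X<.75)&(Y>-.4)&(Y<.5)&(c['depth']>0)
print('table z',np.median(Z[reg]))
m=(reg&(Z>.008)&(Z<.12)).astype(np.uint8)
n,l,st,ce=cv2.connectedComponentsWithStats(m)
for i in range(1,n):
    if st[i,4]<15: continue
    k=l==i; top=np.percentile(Z[k],95); kk=k&(Z>top-.006)
    print(ce[i],st[i,2:],'z %.3f'%top, 'topctr',np.median(P[kk],0), c['pixels'][kk].mean(0).astype(int))
# marks & stops
for nm,lo,hi,z in [('red',(0,120,80),(8,255,255),.028),('yel',(20,120,80),(35,255,255),.028)]:
    mm=cv2.inRange(hsv,lo,hi)*((X>.3)&(X<.75)&(Y<-.25)).astype(np.uint8); v,u=np.nonzero(mm)
    print(nm,len(u),u.mean(),v.mean(),ray(c,u.mean(),v.mean(),z),np.median(Z[mm>0]))
```

```text
table z 0.00485682909746199
[177.7977 128.23  ] [  61   40 1587] z 0.101 topctr [0.6835 0.3343 0.0978] [119 120 113]
[356.2719 123.2396] [ 27  16 217] z 0.114 topctr [ 0.7253 -0.3096  0.1137] [30 31 29]
[223.2082 172.8192] [ 11  97 365] z 0.055 topctr [0.3963 0.1919 0.0541] [105 107 108]
[277.3337 156.5421] [  32   80 1046] z 0.062 topctr [ 0.6443 -0.016   0.0591] [117 114 110]
[326.9635 175.0337] [ 12  95 356] z 0.055 topctr [ 0.3972 -0.2004  0.0527] [104 105 107]
[336.9871 133.6968] [ 12  22 155] z 0.025 topctr [ 0.7196 -0.2533  0.0218] [72 72 70]
[307.4138 137.4655] [14  8 58] z 0.025 topctr [ 0.6807 -0.1172  0.0217] [130 124 113]
[235.84   155.7333] [10 11 75] z 0.024 topctr [0.6025 0.1505 0.02  ] [74 74 72]
[154.469  176.3241] [  8  39 145] z 0.017 topctr [0.5188 0.4637 0.0137] [ 88  89 102]
[364.8538 190.7087] [ 18  65 889] z 0.028 topctr [ 0.5318 -0.353   0.0281] [115  80  53]
[181.6863 168.    ] [ 9  9 51] z 0.059 topctr [0.5438 0.359  0.0558] [105 104 100]
[235.5    180.7769] [  5  35 130] z 0.020 topctr [0.5037 0.1492 0.0162] [124  93  89]
[305.5974 170.3636] [12 10 77] z 0
[... 339 characters left out ...]
r [ 0.4359 -0.1059  0.0137] [130 125 118]
[278.1026 205.9231] [ 6 14 39] z 0.015 topctr [ 0.4025 -0.017   0.0107] [126 127 128]
[248.4667 208.4   ] [ 4 11 15] z 0.016 topctr [0.3903 0.098  0.012 ] [122 119 110]
[179.7222 209.6111] [ 8  6 36] z 0.059 topctr [0.3816 0.3586 0.0569] [57 94 61]
[169.7353 219.2353] [ 8  6 34] z 0.060 topctr [0.347  0.3944 0.0579] [91 73 98]
[283.4799 226.5925] [ 192   12 1119] z 0.031 topctr [ 0.3261 -0.0328  0.028 ] [ 68 105  74]
[152.9808 226.1346] [ 9  8 52] z 0.057 topctr [0.3181 0.4575 0.0558] [56 91 59]
red 20 365.65 221.7 [ 0.3511 -0.3517  0.028 ] 0.028623283649221398
yel 33 367.06060606060606 161.45454545454547 [ 0.5863 -0.3611  0.028 ] 0.02812261116573933
```

View pics/c1.png

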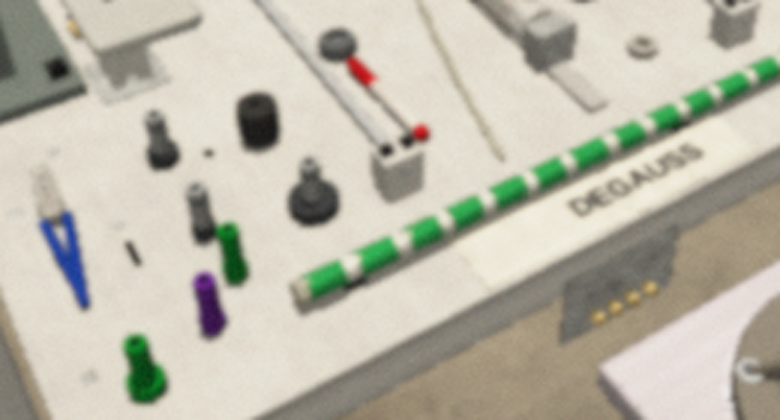

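The crop shows the 30 foot at (160,140), the 22 at (200,213), the 46 at (313,190), and the roller at (258,122). The green and purple look-alikes are lower left, and a plain disc sits at (337,43). The 38 is the single one at scene (427,257). Foot areas in the top view agree: 51, 33, 108 and 77 px. First reach is the hover over punch_38.

```bash
cat >> h.py <<'E'
from scipy.spatial.transform import Rotation as R
def go(x,y,z,yaw=-.04):
    """tool-frame shift (cm) and spin to reach a world TCP point, tool x at world angle yaw"""
    o=bot.get_obs(); M=R.from_quat(np.roll(o['tool_rot'],-1)).as_matrix()
    d=M.T@(np.array([x,y,z])-o['eef_pos'])*100
    a=np.arctan2(M[1,0],M[0,0])
    print('shift',d.round(2),'spin',round((a-yaw+np.pi)%(2*np.pi)-np.pi,3),'dist',round(np.linalg.norm(d),1),'t',o['t'],'F',o['contact_force'].round(1))
E
python3 -c "
from h import *
go(.50,-.1235,.21)"
python3 -m jog '[[46,-38,0,0.35],[46,-38,0,0.35],[46,-38,0,0.35],[46,-38,0,0.35],[46,-38,0,0.35],[46,-38,0,0.35],[46,-38,0,0.35],[46,-38,0,0.35],[46,-38,0,0.35],[46,-38,0,0.35],[46,-38,0,0.35],[46,-38,0,0.35],[46,-38,0,0.35],[46,-38,0,0.35],[46,-38,0,0.35],[46,-38,0,0.35],[46,-38,0,0.35],[46,-38,0,0.35],[46,-38,0,0.35],[46,-38,0,0.35]]' 0 50
python3 -c "
from h import *
np.set_printoptions(precision=4,suppress=True)
go(.548,-.1235,.15)
c=cam('wrist');save(c,'w1.png');print(c['fovy'],c['pose'],c['cx'],c['cy'])"
```

```text
shift [ 43.88 -40.48  -0.42] spin 0.349 dist 59.7 t 0.1 F [ 0.6  0.1 -0.9]
t: 1.77
eef_pos: [0.5271, -0.1429, 0.2061]
tool_rot: [0.0, 1.0, -0.022, -0.0]
contact_force: [-0.9, -0.6, -0.3]
gripper_width: 0.497
grasp_force: 0.0
shift [ 2.   -2.03  5.6 ] spin -0.004 dist 6.3 t 1.7667 F [-0.9 -0.6 -0.3]
68.6602291175213 [[-0.0449 -0.9465 -0.3197  0.6096]
 [-0.999   0.0425  0.0143 -0.1466]
 [ 0.0001  0.32   -0.9474  0.3736]
 [ 0.      0.      0.      1.    ]] 254.46738365312345 192.9971565603942
```

View pics/w1.png

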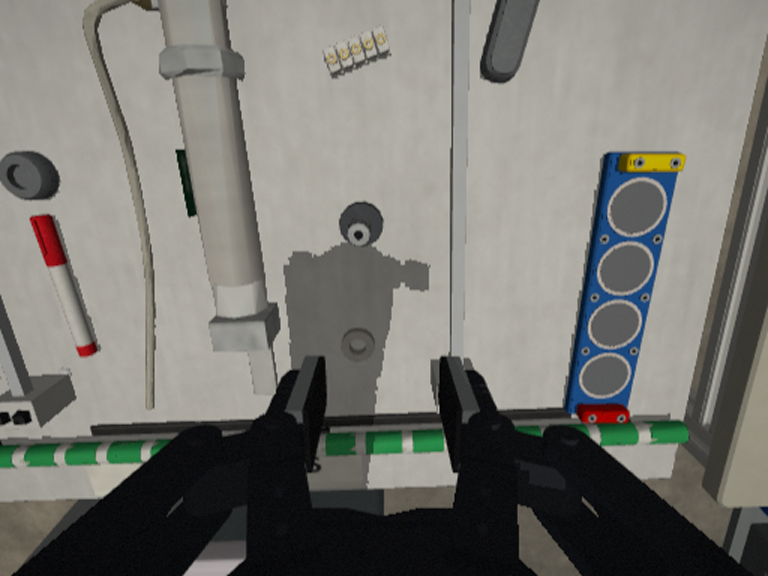

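The wrist view shows punch_38 at (360,228), with the bearing at (358,344) in the gripper's shadow. The whole rail is in view, with marks at (637,207), (625,268), (614,325) and (605,376), the yellow stop at (652,162) and the red at (604,414). Next I measure the marks and the punch.

```bash
cat >> h.py <<'E'
def marks(c):
    hsv=cv2.cvtColor(c['pixels'],cv2.COLOR_RGB2HSV)
    blue=cv2.inRange(hsv,(100,120,50),(125,255,255))
    cs,h=cv2.findContours(blue,cv2.RETR_CCOMP,cv2.CHAIN_APPROX_NONE)
    for k,hh in zip(cs,h[0]):
        if hh[3]>=0 and cv2.contourArea(k)>300:
            (u,v),ax,_=cv2.fitEllipse(k); p=ray(c,u,v,.012); print('mark',(round(u),round(v)),p[:2].round(4),'d',[round(a*1.0,1) for a in ax])
    for nm,lo,hi in [('red',(0,140,90),(6,255,255)),('yel',(22,140,90),(32,255,255))]:
        m=cv2.inRange(hsv,lo,hi); n,l,st,ce=cv2.connectedComponentsWithStats(m)
        for i in range(1,n):
            if st[i,4]>150: print(nm,ce[i].round(),ray(c,*ce[i],.026)[:2].round(4))
def punch(c,x,y,r=.05,base=0.):
    """neck top disc centre by its bright flat top (height slice of the depth), foot centre likewise"""
    P=cloud(c); near=(np.hypot(P[...,0]-x,P[...,1]-y)<r)&(c['depth']>0)
    for nm,z in [('neck',base+.056),('foot',base+.014)]:
        m=(near&(abs(P[...,2]-z)<.004)).astype(np.uint8)
        n,l,st,ce=cv2.connectedComponentsWithStats(m)
        if n<2: print(nm,'none'); continue
        i=1+st[1:,4].argmax(); k=max(cv2.findContours((l==i).astype(np.uint8),0,1)[0],key=len)
        q=np.array([ray(c,u,v,z)[:2] for u,v in cv2.convexHull(k)[:,0].astype(float)])
        (a,b),rr=cv2.minEnclosingCircle((q*1000).astype(np.float32))
        print(nm,round(a/1000,4),round(b/1000,4),'diam mm',round(2*rr,1),'n',st[i,4],'z',np.median(P[...,2][l==i]).round(4))
E
python3 - <<'E'
from h import *
c=cam('wrist'); marks(c); punch(c,.548,-.1235)
E
```

```text
mark (403, 250) [ 0.3904 -0.3533] d [30.9, 37.6]
mark (409, 216) [ 0.4443 -0.3556] d [33.1, 39.4]
mark (417, 179) [ 0.4982 -0.3579] d [35.3, 42.2]
mark (424, 138) [ 0.5522 -0.3604] d [37.7, 45.1]
red [403. 277.] [ 0.3539 -0.3514]
yel [436. 108.] [ 0.5887 -0.3609]
neck 0.5485 -0.126 diam mm 17.9 n 191 z 0.0556
foot 0.5487 -0.1257 diam mm 37.5 n 407 z 0.0135
```

```bash
python3 -c "
from h import *
go(.5486,-.1258,.022)"
python3 -m jog '[[2.2,-1.8,0,0],[2.2,-1.8,4,0],[2.2,-1.8,8,0],[2.2,-1.8,10,0],[2.2,-1.8,10,0],[2.2,-1.8,10,0],[2.2,-1.8,10,0]]'
python3 -c "
from h import *
go(.5486,-.1258,.022)"
```

```text
shift [ 2.05 -1.75 18.41] spin -0.003 dist 18.6 t 1.8667 F [ 0.9 -0.4 -0.1]
t: 2.45
eef_pos: [0.5518, -0.1247, 0.1077]
tool_rot: [0.0, 1.0, -0.021, 0.001]
contact_force: [0.7, -0.4, 0.2]
gripper_width: 0.498
grasp_force: 0.0
shift [-0.34  0.12  8.57] spin -0.002 dist 8.6 t 2.45 F [ 0.7 -0.4  0.2]
```

```bash
python3 -m jog '[[-0.3,0.1,3,0],[-0.3,0.1,5.5,0],[-0.3,0.1,7.5,0],[-0.3,0.1,8.5,0],[-0.3,0.1,8.5,0],[-0.3,0.1,8.5,0],[-0.3,0.1,8.5,0]]'
python3 -m jog '[[0,0,0,0],[0,0,0,0],[0,0,0,0],[0,0,0,0],[0,0,0,0],[0,0,0,0],[0,0,0,0],[0,0,0,0],[0,0,0,0],[0,0,0,0]]' 1 50
python3 -m jog '[[0,0,-1,0],[0,0,-4,0],[0,0,-8,0],[0,0,-12,0],[0,0,-13,0],[0,0,-13,0],[0,0,-13,0],[0,0,-13,0]]'
python3 - <<'E'
from h import *
c=cam('wrist'); save(c,'w2.png'); go(.4982,-.3579,.16)
E
```

```text
t: 3.03
eef_pos: [0.5493, -0.1254, 0.023]
tool_rot: [0.0, 1.0, -0.021, 0.002]
contact_force: [-0.2, -0.6, 0.5]
gripper_width: 0.5
grasp_force: 0.0
t: 3.87
eef_pos: [0.5487, -0.1255, 0.0225]
tool_rot: [0.0, 1.0, -0.021, 0.001]
contact_force: [-1.2, -0.5, 7.3]
gripper_width: 0.177
grasp_force: 48.7
t: 4.53
eef_pos: [0.5459, -0.1249, 0.1493]
tool_rot: [-0.0, 1.0, -0.021, -0.002]
contact_force: [-0.6, -0.3, -2.6]
gripper_width: 0.174
grasp_force: 49.1
shift [-3.8  23.48 -1.1 ] spin -0.001 dist 23.8 t 4.5833 F [-1.  -0.7 -2.2]
```

View pics/w2.png

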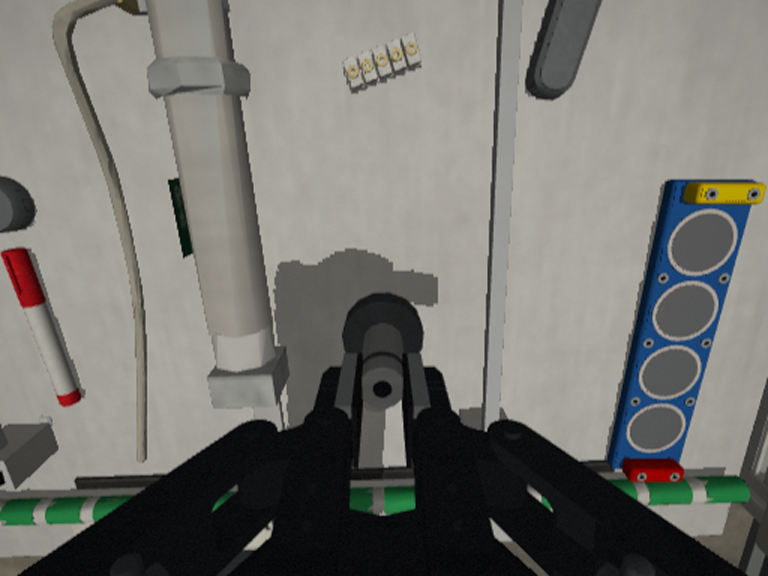

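The punch hangs upright in the pads at (380,350). Moving over mark 3.

```bash
python3 -m jog '[[-0.6,4,-1,0],[-1.2,8,-1,0],[-2,12,-1,0],[-2.6,16,-1,0],[-3.3,20,-1,0],[-3.7,22.5,-1,0],[-3.8,23.5,-1,0],[-3.8,23.5,-1,0],[-3.8,23.5,-1,0],[-3.8,23.5,-1,0],[-3.8,23.5,-1,0],[-3.8,23.5,-1,0]]'
python3 - <<'E'
from h import *
c=cam('wrist'); marks(c); b=bot.get_obs()['eef_pos'][2]-.0225; punch(c,.4982,-.3579,.05,b); go(.4982,-.3579,.0355)
E
```

```text
t: 5.58
eef_pos: [0.5007, -0.3563, 0.161]
tool_rot: [-0.0, 1.0, -0.019, -0.0]
contact_force: [-0.0, 0.9, -2.3]
gripper_width: 0.179
grasp_force: 49.2
mark (257, 127) [ 0.5526 -0.3604] d [46.9, 48.5]
red [254. 287.] [ 0.354  -0.3498]
yel [257.  92.] [ 0.5889 -0.362 ]
neck 0.4992 -0.3562 diam mm 24.0 n 747 z 0.1941
foot 0.5017 -0.3567 diam mm 37.5 n 1236 z 0.152
shift [-0.24  0.13 12.56] spin 0.001 dist 12.6 t 5.6333 F [ 0.   0.4 -1.9]
```

```bash
python3 -m jog '[[-0.2,0.1,3,0],[-0.2,0.1,6,0],[-0.2,0.1,9,0],[-0.2,0.1,11,0],[-0.2,0.1,11.5,0],[-0.2,0.1,11.5,0],[-0.2,0.1,11.5,0]]'
python3 -c "
from h import *
go(.4982,-.3579,.035)"
```

```text
t: 6.22
eef_pos: [0.4989, -0.3593, 0.0471]
tool_rot: [0.0, 1.0, -0.02, 0.001]
contact_force: [0.4, 0.1, -1.9]
gripper_width: 0.173
grasp_force: 49.2
shift [-0.07 -0.14  1.21] spin -0.001 dist 1.2 t 6.2167 F [ 0.4  0.1 -1.9]
```

```bash
python3 -m jog '[[-0.1,-0.1,0.5,0],[-0.1,-0.1,0.9,0],[-0.1,-0.1,1.1,0],[-0.1,-0.1,1.2,0],[-0.1,-0.1,1.2,0],[-0.1,-0.1,1.2,0]]'
python3 -m jog '[[0,0,0,0],[0,0,0,0],[0,0,0,0],[0,0,0,0],[0,0,0,0],[0,0,0,0]]' 0
python3 -m jog '[[0,0,-1,0],[0,0,-4,0],[0,0,-8,0],[-3,0,-12,0],[-6,0,-14,0],[-8,0,-14,0],[-8,0,-14,0],[-8,0,-14,0]]'
python3 - <<'E'
from h import *
c=cam('wrist'); punch(c,.4982,-.3579,.04,.012); marks(c); go(.44,.22,.19,0)
E
```

```text
t: 6.72
eef_pos: [0.4972, -0.3585, 0.0346]
tool_rot: [0.0, 1.0, -0.021, 0.0]
contact_force: [-0.1, 0.2, 1.1]
gripper_width: 0.177
grasp_force: 49.5
t: 7.22
eef_pos: [0.497, -0.3582, 0.0341]
tool_rot: [0.0, 1.0, -0.021, 0.0]
contact_force: [0.2, 1.4, 0.6]
gripper_width: 0.5
grasp_force: 0.0
t: 7.88
eef_pos: [0.4162, -0.3554, 0.1755]
tool_rot: [0.001, 1.0, -0.022, 0.001]
contact_force: [0.3, -0.7, 0.1]
gripper_width: 0.5
grasp_force: 0.0
neck 0.4966 -0.3588 diam mm 17.4 n 290 z 0.0676
foot 0.4967 -0.3588 diam mm 37.4 n 696 z 0.0256
mark (254, 191) [ 0.3905 -0.3533] d [40.5, 41.5]
mark (254, 147) [ 0.4445 -0.3557] d [43.6, 44.6]
mark (254, 98) [ 0.4986 -0.3581] d [46.1, 49.4]
mark (253, 44) [ 0.5526 -0.3604] d [48.8, 55.1]
red [254. 222.] [ 0.3539 -0.3523]
yel [253.   4.] [ 0.585 -0.362]
shift [ -0.12 -57.53  -1.55] spin -0.042 dist 57.6 t 7.9333 F [0.3 0.6 0.3]
```

punch_38 stands within 2 mm of its mark. Crossing to the left cluster.

```bash
python3 -m jog '[[2,-4,-1,0],[4,-8,-1.5,0],[4,-12,-1.5,0],[4,-16,-1.5,0],[4,-20,-1.5,0],[4,-24,-1.5,0],[4,-28,-1.5,0],[4,-32,-1.5,0],[4,-36,-1.5,0],[4,-40,-1.5,0],[4,-44,-1.5,0],[4,-48,-1.5,0],[4,-52,-1.5,0],[4,-56,-1.5,0],[4,-59,-1.5,0],[4,-60,-1.5,0],[4,-60,-1.5,0],[4,-60,-1.5,0],[4,-60,-1.5,0]]'
python3 - <<'E'
from h import *
c=cam('wrist'); save(c,'w3.png')
for n,p in dict(A=(.544,.359),B=(.440,.361),C=(.4175,.271)).items(): print(n); punch(c,*p,.035)
go(.4175,.271,.10)
E
```

```text
t: 9.52
eef_pos: [0.482, 0.2411, 0.1886]
tool_rot: [0.001, 1.0, -0.022, -0.0]
contact_force: [-0.0, -0.2, -1.0]
gripper_width: 0.5
grasp_force: 0.0
A
neck 0.5459 0.3565 diam mm 18.5 n 244 z 0.0554
foot 0.5454 0.3565 diam mm 29.9 n 265 z 0.0135
B
neck 0.4413 0.3598 diam mm 19.3 n 183 z 0.0555
foot 0.4415 0.3594 diam mm 21.3 n 78 z 0.0133
C
neck 0.4181 0.2685 diam mm 18.7 n 164 z 0.0555
foot 0.4178 0.2687 diam mm 46.0 n 610 z 0.0135
shift [-6.58 -2.75  8.87] spin -0.004 dist 11.4 t 9.5667 F [ 0.6 -0.6 -0.4]
```

View pics/w3.png

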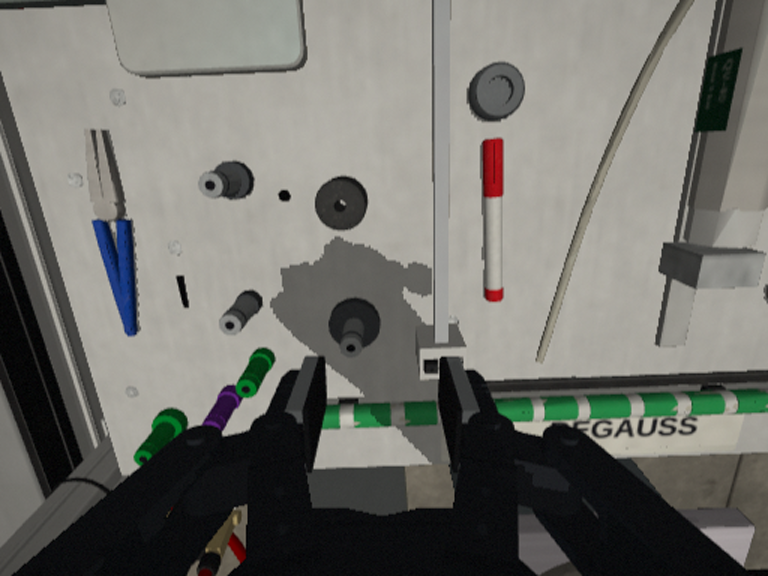

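Foot diameters measure 29.9, 21.3 and 46.0 mm. In the picture the 30 is at (228,182), the 22 at (240,312), the 46 at (354,326) and the roller at (340,203). Grasping the 46.

```bash
python3 -m jog '[[-4,-1.5,0,0],[-6.4,-2.4,0,0],[-6.5,-2.5,3,0],[-6.5,-2.5,6,0],[-6.5,-2.5,8,0],[-6.5,-2.5,8,0],[-6.5,-2.5,8,0],[-6.5,-2.5,8,0]]'
python3 -c "
from h import *
go(.418,.2686,.0225)"
```

```text
t: 10.23
eef_pos: [0.4189, 0.2703, 0.1103]
tool_rot: [-0.0, 1.0, -0.021, 0.001]
contact_force: [0.1, -0.9, 0.5]
gripper_width: 0.502
grasp_force: 0.0
shift [-0.09  0.18  8.78] spin -0.003 dist 8.8 t 10.2333 F [ 0.1 -0.9  0.5]
```

```bash
python3 -m jog '[[-0.1,0.2,3,0],[-0.1,0.2,5.5,0],[-0.1,0.2,7.5,0],[-0.1,0.2,8.7,0],[-0.1,0.2,8.7,0],[-0.1,0.2,8.7,0],[-0.1,0.2,8.7,0]]'
python3 -m jog '[[0,0,0,0],[0,0,0,0],[0,0,0,0],[0,0,0,0],[0,0,0,0],[0,0,0,0],[0,0,0,0],[0,0,0,0]]' 1 60
python3 -m jog '[[0,0,-1,0],[0,0,-4,0],[0,0,-8,0],[0,0,-12,0],[0,0,-15,0],[0,0,-15,0],[0,0,-15,0],[0,0,-15,0]]'
python3 -c "
from h import *
go(.5522,-.3604,.175)"
```

```text
t: 10.82
eef_pos: [0.4179, 0.2695, 0.0236]
tool_rot: [-0.001, 1.0, -0.021, 0.001]
contact_force: [0.3, -0.7, -0.3]
gripper_width: 0.503
grasp_force: 0.0
t: 11.48
eef_pos: [0.4176, 0.2689, 0.0233]
tool_rot: [-0.0, 1.0, -0.021, 0.001]
contact_force: [-1.2, -2.1, 7.2]
gripper_width: 0.163
grasp_force: 58.5
t: 12.15
eef_pos: [0.416, 0.2679, 0.1716]
tool_rot: [0.001, 1.0, -0.021, -0.0]
contact_force: [-1.0, -0.5, -3.1]
gripper_width: 0.166
grasp_force: 59.0
shift [16.2  62.21 -0.29] spin -0.001 dist 64.3 t 12.15 F [-1.  -0.5 -3.1]
```

```bash
python3 -m jog '[[1.2,3,0,0],[2.5,6.5,0,0],[4,10,0,0],[4,14,0,0],[4,18,0,0],[4,22,0,0],[4,26,0,0],[4,30,0,0],[4,34,0,0],[4,38,0,0],[5,42,0,0],[6,45.5,0,0],[8,49,0,0],[10,52.5,0,0],[12,56,0,0],[14,59,0,0],[15.5,61,0,0],[16.2,62.2,0,0],[16.2,62.2,0,0],[16.2,62.2,0,0]]'
python3 -m jog '[[0,0,0,0],[0,0,0,0],[0,0,0,0],[0,0,0,0]]'
python3 -c "
from h import *
go(.5522,-.3604,.0358)"
```

```text
t: 13.82
eef_pos: [0.5515, -0.359, 0.1692]
tool_rot: [-0.001, 1.0, -0.021, -0.002]
contact_force: [-1.0, 0.7, -2.7]
gripper_width: 0.167
grasp_force: 59.0
t: 14.15
eef_pos: [0.5528, -0.3586, 0.1723]
tool_rot: [-0.0, 1.0, -0.02, -0.0]
contact_force: [0.8, -0.5, -3.0]
gripper_width: 0.167
grasp_force: 59.0
shift [-0.05  0.18 13.65] spin -0.0 dist 13.6 t 14.15 F [ 0.8 -0.5 -3. ]
```

```bash
python3 -m jog '[[-0.1,0.2,3,0],[-0.1,0.2,6,0],[-0.1,0.2,9,0],[-0.1,0.2,12,0],[-0.1,0.2,12.7,0],[-0.1,0.2,12.7,0],[-0.1,0.2,12.7,0],[-0.1,0.2,12.7,0]]'
python3 -c "
from h import *
go(.5522,-.3604,.0355)"
```

```text
t: 14.82
eef_pos: [0.5535, -0.3623, 0.0476]
tool_rot: [0.001, 1.0, -0.021, 0.002]
contact_force: [0.5, -0.6, -2.2]
gripper_width: 0.166
grasp_force: 59.0
shift [-0.15 -0.19  1.21] spin -0.001 dist 1.2 t 14.8167 F [ 0.5 -0.6 -2.2]
```

```bash
python3 -m jog '[[-0.1,-0.1,0.5,0],[-0.1,-0.1,0.9,0],[-0.1,-0.1,1.1,0],[-0.1,-0.1,1.2,0],[-0.1,-0.1,1.2,0],[-0.1,-0.1,1.2,0]]'
python3 -m jog '[[0,0,0,0],[0,0,0,0],[0,0,0,0],[0,0,0,0],[0,0,0,0],[0,0,0,0]]' 0
python3 -m jog '[[0,0,-1,0],[0,0,-4,0],[0,0,-8,0],[-3,0,-12,0],[-7,0,-14,0],[-10,0,-14,0],[-10,0,-14,0],[-10,0,-14,0]]'
python3 - <<'E'
from h import *
c=cam('wrist'); punch(c,.4982,-.3579,.025,.012); punch(c,.5522,-.3604,.025,.012); go(.4415,.3596,.19)
E
```

```text
t: 15.32
eef_pos: [0.5515, -0.3612, 0.0354]
tool_rot: [0.001, 1.0, -0.021, 0.001]
contact_force: [-3.4, 1.6, 10.5]
gripper_width: 0.169
grasp_force: 60.6
t: 15.82
eef_pos: [0.5509, -0.3603, 0.0329]
tool_rot: [-0.0, 1.0, -0.021, -0.0]
contact_force: [0.2, 1.2, -0.4]
gripper_width: 0.503
grasp_force: 0.0
t: 16.48
eef_pos: [0.449, -0.3572, 0.1747]
tool_rot: [0.001, 1.0, -0.022, 0.0]
contact_force: [1.0, -0.6, 0.2]
gripper_width: 0.5
grasp_force: 0.0
neck 0.4969 -0.3589 diam mm 17.8 n 264 z 0.0676
foot 0.4968 -0.3589 diam mm 37.5 n 597 z 0.0255
neck 0.55 -0.3612 diam mm 17.5 n 317 z 0.0676
foot 0.5501 -0.3613 diam mm 45.5 n 1236 z 0.0256
shift [ -3.95 -71.52  -1.65] spin -0.002 dist 71.6 t 16.5333 F [1.2 0.8 1.1]
```

```bash
python3 -m jog '[[0,-4,-1.5,0],[0,-8,-1.5,0],[0,-12,-1.5,0],[0,-16,-1.5,0],[0,-20,-1.5,0],[0,-24,-1.5,0],[0,-28,-1.5,0],[0,-32,-1.5,0],[0,-36,-1.5,0],[0,-40,-1.5,0],[-0.5,-44,-1.5,0],[-1,-48,-1.5,0],[-1.5,-52,-1.5,0],[-2,-56,-1.5,0],[-2.5,-60,-1.5,0],[-3,-64,-1.5,0],[-3.5,-68,-1.5,0],[-4,-70.5,-1.5,0],[-4,-71.5,-1.5,0],[-4,-71.5,-1.5,0]]'
python3 -m jog '[[0,0,2,0],[0,0,5,0],[0,0,8,0],[0,0,8,0],[0,0,8,0],[0,0,8,0]]'
python3 - <<'E'
from h import *
c=cam('wrist'); punch(c,.4415,.3596,.03); go(.4415,.3596,.0225)
E
```

```text
t: 18.2
eef_pos: [0.4392, 0.3641, 0.1879]
tool_rot: [-0.001, 1.0, -0.018, -0.001]
contact_force: [0.7, -0.3, 0.3]
gripper_width: 0.498
grasp_force: 0.0
t: 18.7
eef_pos: [0.4415, 0.3597, 0.1094]
tool_rot: [-0.0, 1.0, -0.021, 0.0]
contact_force: [0.3, -0.2, 0.6]
gripper_width: 0.502
grasp_force: 0.0
neck 0.4408 0.361 diam mm 17.9 n 329 z 0.0556
foot 0.4408 0.3608 diam mm 21.7 n 113 z 0.0133
shift [-0.04  0.08  8.75] spin -0.002 dist 8.7 t 18.75 F [ 0.1 -0.3  0. ]
```

```bash
python3 -m jog '[[0,0,3,0],[0,0,5.5,0],[0,0,7.5,0],[0,0,8.7,0],[0,0,8.7,0],[0,0,8.7,0],[0,0,8.7,0]]'
python3 -m jog '[[0,0,0,0],[0,0,0,0],[0,0,0,0],[0,0,0,0],[0,0,0,0],[0,0,0,0],[0,0,0,0],[0,0,0,0]]' 1 60
python3 -m jog '[[0,0,-1,0],[0,0,-4,0],[0,0,-8,0],[0,0,-12,0],[0,0,-15,0],[0,0,-15,0],[0,0,-15,0],[0,0,-15,0]]'
python3 -c "
from h import *
go(.3904,-.3533,.175)"
```

```text
t: 19.33
eef_pos: [0.4415, 0.3608, 0.0228]
tool_rot: [-0.001, 1.0, -0.021, 0.001]
contact_force: [-0.0, -0.1, 0.2]
gripper_width: 0.499
grasp_force: 0.0
t: 20.0
eef_pos: [0.4414, 0.3606, 0.0226]
tool_rot: [-0.001, 1.0, -0.021, 0.001]
contact_force: [0.3, 0.0, 5.7]
gripper_width: 0.166
grasp_force: 58.5
t: 20.67
eef_pos: [0.4401, 0.3591, 0.1709]
tool_rot: [0.0, 1.0, -0.021, -0.0]
contact_force: [-0.3, 0.7, -2.5]
gripper_width: 0.173
grasp_force: 58.8
shift [-2.02 71.38 -0.35] spin -0.001 dist 71.4 t 20.6667 F [-0.3  0.7 -2.5]
```

```bash
python3 -m jog '[[0.7,4,0,0],[1.4,8,0,0],[2.1,12,0,0],[2.8,16,0,0],[3.5,20,0,0],[4,24,0,0],[4,28,0,0],[4,32,0,0],[4,36,0,0],[4,40,0,0],[4,44,0,0],[4,48,0,0],[3.2,52,0,0],[2.2,56,0,0],[1.2,60,0,0],[0,64,0,0],[-1,68,0,0],[-1.8,70.5,0,0],[-2,71.4,0,0],[-2,71.4,0,0]]'
python3 -m jog '[[0,0,0,0],[0,0,0,0],[0,0,0,0],[0,0,0,0]]'
python3 -c "
from h import *
go(.3904,-.3533,.0475)"
```

```text
t: 22.33
eef_pos: [0.3886, -0.3548, 0.1694]
tool_rot: [-0.001, 1.0, -0.023, -0.002]
contact_force: [-0.1, -0.2, -0.4]
gripper_width: 0.167
grasp_force: 58.9
t: 22.67
eef_pos: [0.3919, -0.3512, 0.171]
tool_rot: [-0.0, 1.0, -0.019, -0.0]
contact_force: [-0.1, 0.1, -0.8]
gripper_width: 0.165
grasp_force: 58.9
shift [-0.14  0.23 12.35] spin 0.002 dist 12.4 t 22.6667 F [-0.1  0.1 -0.8]
```

```bash
python3 -m jog '[[-0.1,0.2,3,0],[-0.1,0.2,6,0],[-0.1,0.2,9,0],[-0.1,0.2,11.7,0],[-0.1,0.2,12.4,0],[-0.1,0.2,12.4,0],[-0.1,0.2,12.4,0],[-0.1,0.2,12.4,0]]'
python3 -c "
from h import *
go(.3904,-.3533,.035)"
```

```text
t: 23.33
eef_pos: [0.3914, -0.3554, 0.0488]
tool_rot: [0.001, 1.0, -0.02, 0.001]
contact_force: [0.5, 0.2, -0.8]
gripper_width: 0.168
grasp_force: 58.9
shift [-0.11 -0.21  1.38] spin -0.001 dist 1.4 t 23.3333 F [ 0.5  0.2 -0.8]
```

```bash
python3 -m jog '[[-0.1,-0.1,0.5,0],[-0.1,-0.1,0.9,0],[-0.1,-0.1,1.2,0],[-0.1,-0.1,1.35,0],[-0.1,-0.1,1.35,0],[-0.1,-0.1,1.35,0]]'
python3 -m jog '[[0,0,0,0],[0,0,0,0],[0,0,0,0],[0,0,0,0],[0,0,0,0],[0,0,0,0]]' 0
python3 -m jog '[[0,0,-1,0],[0,0,-4,0],[0,0,-8,0],[0,0,-12,0],[0,0,-15,0],[0,0,-15,0],[0,0,-15,0]]'
python3 - <<'E'
from h import *
c=cam('wrist'); punch(c,.3904,-.3533,.025,.012); go(.5456,.3565,.19)
E
```

```text
t: 23.83
eef_pos: [0.3897, -0.3541, 0.0346]
tool_rot: [0.0, 1.0, -0.021, 0.001]
contact_force: [-1.7, 1.5, 9.0]
gripper_width: 0.17
grasp_force: 59.8
t: 24.33
eef_pos: [0.389, -0.3537, 0.0335]
tool_rot: [-0.0, 1.0, -0.021, -0.0]
contact_force: [-0.5, -0.3, -0.1]
gripper_width: 0.504
grasp_force: 0.0
t: 24.92
eef_pos: [0.3901, -0.3546, 0.1862]
tool_rot: [0.002, 1.0, -0.021, 0.002]
contact_force: [-0.4, 1.4, -0.3]
gripper_width: 0.499
grasp_force: 0.0
neck 0.3889 -0.3534 diam mm 18.2 n 214 z 0.0675
foot 0.3892 -0.3536 diam mm 21.3 n 69 z 0.0253
shift [ 12.71 -71.61  -0.62] spin -0.001 dist 72.7 t 24.9667 F [-0.1  0.4 -0.5]
```

```bash
python3 -m jog '[[1.5,-3.8,-0.5,0],[3,-7.5,-0.5,0],[4,-11,-0.5,0],[5,-15,-0.5,0],[5,-19,-0.5,0],[5,-23,-0.5,0],[5,-27,-0.5,0],[5,-31,-0.5,0],[5,-35,-0.5,0],[5,-39,-0.5,0],[5,-43,-0.5,0],[5,-47,-0.5,0],[6,-51,-0.5,0],[7.5,-54.5,-0.5,0],[9,-58,-0.5,0],[10.5,-61.5,-0.5,0],[12,-65,-0.5,0],[12.7,-68.5,-0.5,0],[12.7,-71,-0.5,0],[12.7,-71.6,-0.5,0]]'
python3 -m jog '[[0,0,2,0],[0,0,5,0],[0,0,8,0],[0,0,8,0],[0,0,8,0],[0,0,8,0]]'
python3 - <<'E'
from h import *
c=cam('wrist'); punch(c,.5456,.3565,.03); go(.5456,.3565,.0225)
E
```

```text
t: 26.63
eef_pos: [0.5429, 0.3617, 0.1862]
tool_rot: [-0.001, 1.0, -0.018, -0.002]
contact_force: [-1.0, 0.7, -0.3]
gripper_width: 0.502
grasp_force: 0.0
t: 27.13
eef_pos: [0.5457, 0.3564, 0.1094]
tool_rot: [-0.0, 1.0, -0.021, 0.0]
contact_force: [-0.6, 0.2, -0.2]
gripper_width: 0.498
grasp_force: 0.0
neck 0.5462 0.3577 diam mm 18.0 n 338 z 0.0557
foot 0.5465 0.3577 diam mm 29.6 n 345 z 0.0135
shift [-0.07  0.06  8.77] spin -0.001 dist 8.8 t 27.1833 F [ 0.  -0.1  0.3]
```

```bash
python3 -m jog '[[0,0,3,0],[0,0,5.5,0],[0,0,7.5,0],[0,0,8.7,0],[0,0,8.7,0],[0,0,8.7,0],[0,0,8.7,0]]'
python3 -m jog '[[0,0,0,0],[0,0,0,0],[0,0,0,0],[0,0,0,0],[0,0,0,0],[0,0,0,0],[0,0,0,0],[0,0,0,0]]' 1 60
python3 -m jog '[[0,0,-1,0],[0,0,-4,0],[0,0,-8,0],[0,0,-12,0],[0,0,-15,0],[0,0,-15,0],[0,0,-15,0],[0,0,-15,0]]'
python3 -c "
from h import *
go(.4443,-.3556,.175)"
```

```text
t: 27.77
eef_pos: [0.5466, 0.3575, 0.0236]
tool_rot: [-0.001, 1.0, -0.021, 0.001]
contact_force: [-0.5, 0.5, 0.6]
gripper_width: 0.499
grasp_force: 0.0
t: 28.43
eef_pos: [0.5464, 0.3573, 0.0232]
tool_rot: [-0.001, 1.0, -0.021, 0.001]
contact_force: [-0.8, 0.1, 6.1]
gripper_width: 0.172
grasp_force: 58.5
t: 29.1
eef_pos: [0.5449, 0.3556, 0.171]
tool_rot: [0.001, 1.0, -0.021, -0.0]
contact_force: [-0.2, 0.3, -1.7]
gripper_width: 0.166
grasp_force: 58.8
shift [-7.11 71.48 -0.3 ] spin -0.001 dist 71.8 t 29.1 F [-0.2  0.3 -1.7]
```

```bash
python3 -m jog '[[-1.4,3.8,0,0],[-2.8,7.5,0,0],[-4.2,11,0,0],[-5.5,14.7,0,0],[-6.5,18.5,0,0],[-7,22.5,0,0],[-7,26.5,0,0],[-7,30.5,0,0],[-7,34.5,0,0],[-7,38.5,0,0],[-7,42.5,0,0],[-7,46.5,0,0],[-7,50.5,0,0],[-7,54.5,0,0],[-7,58.5,0,0],[-7,62.5,0,0],[-7,66.5,0,0],[-7.1,69.5,0,0],[-7.1,71,0,0],[-7.1,71.4,0,0]]'
python3 -m jog '[[0,0,0,0],[0,0,0,0],[0,0,0,0],[0,0,0,0]]'
python3 -c "
from h import *
go(.4443,-.3556,.0475)"
```

```text
t: 30.77
eef_pos: [0.4428, -0.3569, 0.1696]
tool_rot: [-0.0, 1.0, -0.023, -0.002]
contact_force: [0.1, 0.9, -0.9]
gripper_width: 0.169
grasp_force: 59.0
t: 31.1
eef_pos: [0.4457, -0.352, 0.1715]
tool_rot: [-0.0, 1.0, -0.019, -0.0]
contact_force: [1.0, 0.3, -0.7]
gripper_width: 0.169
grasp_force: 59.0
shift [-0.12  0.38 12.4 ] spin 0.002 dist 12.4 t 31.1 F [ 1.   0.3 -0.7]
```

```bash
python3 -m jog '[[-0.1,0.3,3,0],[-0.1,0.3,6,0],[-0.1,0.3,9,0],[-0.1,0.3,11.7,0],[-0.1,0.3,12.4,0],[-0.1,0.3,12.4,0],[-0.1,0.3,12.4,0],[-0.1,0.3,12.4,0]]'
python3 -c "
from h import *
go(.4443,-.3556,.0355)"
```

```text
t: 31.77
eef_pos: [0.4454, -0.3575, 0.0495]
tool_rot: [0.001, 1.0, -0.02, 0.001]
contact_force: [-0.7, -0.0, -0.4]
gripper_width: 0.166
grasp_force: 59.0
shift [-0.13 -0.19  1.4 ] spin -0.001 dist 1.4 t 31.7667 F [-0.7 -0.  -0.4]
```

```bash
python3 -m jog '[[-0.1,-0.1,0.5,0],[-0.1,-0.1,0.9,0],[-0.1,-0.1,1.2,0],[-0.1,-0.1,1.35,0],[-0.1,-0.1,1.35,0],[-0.1,-0.1,1.35,0]]'
python3 -m jog '[[0,0,0,0],[0,0,0,0],[0,0,0,0],[0,0,0,0],[0,0,0,0],[0,0,0,0]]' 0
python3 -m jog '[[0,0,-1,0],[0,0,-4,0],[0,0,-8,0],[0,0,-12,0],[0,0,-15,0],[0,0,-15,0],[0,0,-15,0],[0,0,-15,0],[0,0,-15,0]]'
python3 - <<'E'
from h import *
c=cam('wrist'); save(c,'w4.png')
for p in [(.3904,-.3533),(.4443,-.3556),(.4982,-.3579),(.5522,-.3604)]: print(p); punch(c,*p,.026,.012)
E
```

```text
t: 32.27
eef_pos: [0.4436, -0.3561, 0.0352]
tool_rot: [0.0, 1.0, -0.021, 0.0]
contact_force: [-2.0, 1.7, 9.2]
gripper_width: 0.168
grasp_force: 60.0
t: 32.77
eef_pos: [0.4429, -0.356, 0.034]
tool_rot: [-0.0, 1.0, -0.021, -0.0]
contact_force: [0.8, -0.5, 0.5]
gripper_width: 0.499
grasp_force: 0.0
t: 33.52
eef_pos: [0.4421, -0.3554, 0.183]
tool_rot: [-0.001, 1.0, -0.021, -0.001]
contact_force: [-0.9, 0.6, -1.1]
gripper_width: 0.502
grasp_force: 0.0
(0.3904, -0.3533)
neck 0.3893 -0.3535 diam mm 18.3 n 188 z 0.0675
foot 0.3897 -0.3536 diam mm 21.6 n 76 z 0.0253
(0.4443, -0.3556)
neck 0.4433 -0.3554 diam mm 18.1 n 220 z 0.0676
foot 0.4433 -0.3554 diam mm 29.4 n 225 z 0.0256
(0.4982, -0.3579)
neck 0.4968 -0.3588 diam mm 17.7 n 256 z 0.0676
foot 0.4966 -0.3587 diam mm 37.5 n 586 z 0.0255
(0.5522, -0.3604)
neck 0.55 -0.3611 diam mm 17.9 n 309 z 0.0676
foot 0.5501 -0.3611 diam mm 45.4 n 1190 z 0.0255
```

View pics/w4.png

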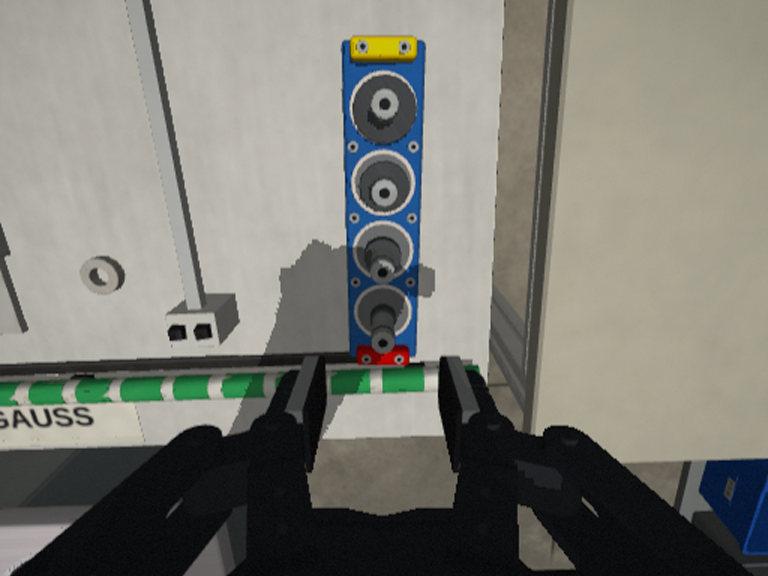

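All four stand on their marks, from the 22 by the red stop at (382,340) to the 46 by the yellow at (384,105). Each is within about 2.5 mm of its mark centre, and the gripper is clear.

```bash
python3 -c "
from station import bot
print(bot.hand_in())"
```

```text
the job is handed in; nothing more can be done
None
```

The four punches stand upright on the rail, 22, 30, 38 and 46 mm from the red stop to the yellow, each within about 2.5 mm of its mark's centre by the wrist camera; the job is handed in and no verdict came back.

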